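One turn of the lens jig's hand wheel

ROBOT

A 6-joint arm with a two-finger parallel gripper is mounted at the origin on the work surface. World frame = base frame: x ahead of the robot, y to its left, z up, the work surface at z = 0. Lengths are in m, angles in rad, forces in N, time in s.
With the tool pointing down it reaches from about 0.325 to 0.75 m from the base axis. Payload 7.6 kg.
Tool frame: the origin (TCP) lies at the centre of the arm's flange, where the gripper is bolted on; the fingertips stand 173 mm ahead of it and the grasp point (between the pads) lies 155 mm ahead of it (arm.grasp_offset is the distance from the TCP to the grasp point, in m); z points along the fingers, y is the line along which they close (so a half turn about z gives the same grasp; the last joint's range is limited). The gripper opens to 85 mm and grips with 20 to 120 N. Pads are 22 mm wide; open, the fingers measure 114 mm over their backs; the gripper's body (76 mm by 85 mm) begins 54 mm behind the grasp point. The pads swing forward as they close: fully open they stand 13 mm farther back than shut.
Start: joints at [-1.186, 0.052, 1.401, -0, 1.689, -0.07], TCP at [0.231, -0.472, 0.405] pointing down, gripper open.
Joint ranges: [-2.9, 2.9], [-0.91, 2.17], [0.12, 2.37], [-1.06, 4.2], [0.26, 2.73], [-2.93, 2.93]. Speed limits (rad/s): [2.57, 2.57, 3.01, 3.14, 3.14, 3.14].

INTERFACE

Orientations are given as a unit quaternion [w, x, y, z].
In Python, from plant import readout, capture, arm gives the robot as it stands.
- The arm moves only by the shell command python3 -m crank 'ROWS' [OPENING] [FORCE]. ROWS is JSON, a list of rows, each an object with "slide": the shift along the tool's x, y, z normalised to -1 to 1, where 1 is 15 cm, a list of three; "yaw": the turn about the tool's z normalised to -1 to 1, where 1 is 180 degrees. A call has 1 to 8 rows; each row is the pose to reach, as a shift and turn from the pose commanded when the call began, along the tool's axes at that moment, turning the shorter way round; what a row does not reach only later rows make up. A row lasts 1/8 s, in which the tool goes at most 62.5 mm and 10.7 degrees, less where a joint would pass 70% of its speed; a pose out of reach is approached as far as the arm can. A call with a number of a shift or a turn outside -1 to 1 is refused whole. A call with a gripper value outside its range is refused whole. OPENING is the finger opening in mm, from 0 to 85.4, set as the call begins (- or left out, the last holds). The fingers move at their own pace and stop on an object; FORCE is the grip in N (left out, the last holds). Time passes only in rows, so rows that repeat a pose let the fingers close. It gives the time, the measured TCP pose, the force, the opening and the grip force at its end, in the units of the state.
- readout.state(): the state, without advancing time (a new reading comes with each control period).
- capture(name): name is "side" or "top"; returns a dict with "color" (400x640x3 uint8, red, green, blue), "fovy" (degrees; the focal length in pixels is half the picture's height over the tangent of half this angle, whatever the lens; pixels are square), "cx", "cy" (the principal point, pixels), "extrinsics" (4x4, takes a point from camera to world coordinates). Camera axes: x right, y down, z forward; pixel columns grow to the right and rows downward; lengths in m; the calibration is good to about 2 mm. A picture is of the moment at which its call begins. There is no depth.
- arm.sign_off(): hands the job in; it is judged then, once.
The state is a dict: "clock": time; "joint_pos": joint angles; "joint_vel": joint speeds; "joint_efforts": joint torques, N m; "tcp_pos": TCP position; "eef_rot": TCP orientation; "ft_force": force on the tool from outside, world axes, zero at the start; "torque": the same for the moment, N m; "finger_gap": finger opening in m; "finger_force": force on a finger pad.
Only numpy, scipy, OpenCV 4.12 (cv2) and the standard library are available. Lean on these libraries where they do the work, as an engineer would, in place of code of your own. Each camera call takes 0.05 s, during which the arm holds its last target. There are 200 camera calls.

TASK

At the eye-camp table, feed the lens on the centring jig forward by one step: push the jig's hand wheel round clockwise (seen from above) by the upright handle on its spoke, through exactly one full turn, so that the handle stops back where it began. Push the handle gently with the fingertips or the outside of the fingers, without gripping it, leave the loose things around the jig where they are, and finish with the hand clear of everything.

Things in the scene. Friction and masses are not known exactly. Their poses are not given: they have to be found in the camera images.
- jig: Lens centring jig, fixed to the table: a grey painted base plate 140 x 380 x 22 mm. The origin is on the table, on the hand wheel's upright axis, 95 mm short of the plate's middle; the plate runs from -95 to +285 mm along the jig's y and +-70 mm along its x, z is up. Towards +y two low rails carry the lens carriage (nothing there is over 62 mm high)
- wheel_hub (a point): Centre of the hand wheel, on its upright axis and level with the top of its rim and spokes, 64 mm above the table. The wheel is bright steel and lies flat: rim 168 mm outside diameter, bar 12 mm thick, three spokes 120 degrees apart and a hub 36 mm across that stands 4 mm (its centre nut 8 mm) above this point
- turn_handle: The wheel's black upright handle, a plain round post 22 mm across (19 mm at the foot) and 56 mm high, standing on one spoke 62 mm from the wheel's axis, just inside the rim. The origin is the centre of its foot, 64 mm above the table; z is up, so its top is 120 mm above the table. It goes round with the wheel, cannot tilt, and its sleeve also spins freely on its own upright axis, so its yaw means nothing
- feed_wheel (a joint): Angle of the hand wheel in rad, growing clockwise seen from above; it starts at 0 to 0.8, and one full turn adds 6.283. It has stops only at -0.5 and 9. It turns stiffly (about 2 N at the handle) and stays where it is left, without coasting or springing back
- lens_carriage (a joint): Position in m of the aluminium lens carriage on the rails along the jig's y, geared to the wheel: 40 mm away from the wheel per clockwise turn. It needs no touching
- glasses_case: Loose bystander: closed black spectacle case 62 x 160 x 38 mm, long side along its y, origin at the centre of its underside
- spray_bottle: Loose bystander: lens-cleaner bottle 40 mm across, 110 mm high, standing, origin at the centre of its underside
- screwdriver: Loose bystander: small screwdriver about 150 mm long, lying along its x, under 30 mm high
- trial_lens: Loose bystander: round metal-rimmed trial lens 38 mm across with a small tab, lying flat, 6 mm thick, origin at the centre of its underside

How it is judged:
By the outcome, as a careful person would: the job done as asked, in the order asked, and still so for the second after the job is handed in, with the robot touching nothing.
It also fails if it takes over 72 s, if anything falls off the work surface, if the arm or the gripper's body presses on something with over 40 N, if the wrist force passes 120 N, or if a joint passes its speed limit or range.

## Working session

There is one attempt and no reset: what is moved stays moved. The work goes in short steps, Python scripts to look and compute and a shell command to move; the robot and the scene stay as the last step left them, time stands still between calls to the robot, and variables do not carry over. Pictures are saved under pics/ and viewed, at most 10 in all, crops included, and the job is handed in when it is done.

```bash
ls; mkdir -p pics; python3 - <<'E'
from plant import readout,capture,arm
import cv2,numpy as np
for n in("top","side"):
    c=capture(n); cv2.imwrite(f"pics/{n}0.png",c["color"][:,:,::-1]); print(n,c["fovy"],c["cx"],c["cy"],np.round(c["extrinsics"],3).tolist())
s=readout.state(); print(s["clock"],s["tcp_pos"],s["eef_rot"],s["finger_gap"])
E
```

```text
pics
top 45.841517622949446 310.6609739232261 197.3900586952003 [[0.009, -0.981, 0.191, 0.375], [-1.0, -0.01, -0.007, -0.011], [0.009, -0.191, -0.981, 1.127], [0.0, 0.0, 0.0, 1.0]]
side 44.32181422265815 318.9406463934157 200.4785991237084 [[0.998, -0.019, 0.051, 0.532], [-0.051, -0.665, 0.745, -0.752], [0.02, -0.747, -0.665, 0.7], [0.0, 0.0, 0.0, 1.0]]
0.1 [ 0.23063902 -0.47160319  0.40396655] [-6.90411517e-04  9.74257286e-01  2.25437916e-01 -1.04161815e-04] 0.08522655908834395
```

View pics/top0.png

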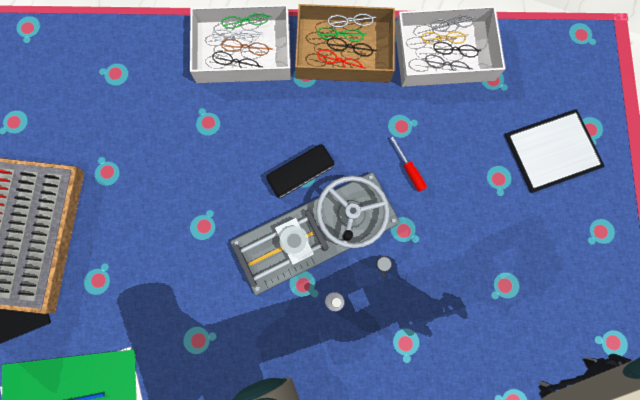

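View pics/side0.png

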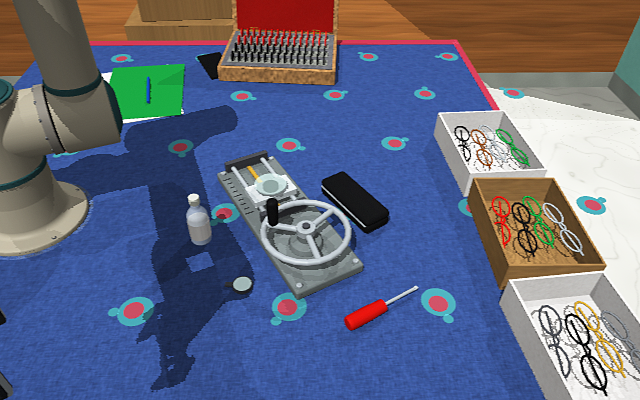

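The top view shows the wheel hub at about (352,211) and the black handle at about (347,235). In the side view they are at about (306,227) and (272,211). The bottle, trial lens, case and screwdriver all lie outside the wheel.

```bash
cat > h.py <<'E'
from plant import readout,capture,arm
import cv2,numpy as np
def cap(n):
    c=capture(n); c["f"]=200/np.tan(np.radians(c["fovy"]/2)); return c
def ray(c,uv):
    E=c["extrinsics"]; d=E[:3,:3]@np.array([(uv[0]-c["cx"])/c["f"],(uv[1]-c["cy"])/c["f"],1]); return E[:3,3],d
def onz(c,uv,z):
    o,d=ray(c,uv); return o+d*(z-o[2])/d[2]
def proj(c,p):
    E=c["extrinsics"]; q=E[:3,:3].T@(np.asarray(p)-E[:3,3]); return q[:2]/q[2]*c["f"]+[c["cx"],c["cy"]]
def tri(a,ua,b,ub):
    o1,d1=ray(a,ua);o2,d2=ray(b,ub); s=np.linalg.lstsq(np.c_[d1,-d2],o2-o1,rcond=None)[0]
    p,q=o1+s[0]*d1,o2+s[1]*d2; return (p+q)/2,np.linalg.norm(p-q)
def dark(c,guess,r=30,th=45):
    m=(c["color"].max(2)<th).astype(np.uint8); n,l,s,ce=cv2.connectedComponentsWithStats(m)
    k=[i for i in range(1,n) if s[i,4]>40 and np.hypot(*(ce[i]-guess))<r]
    i=min(k,key=lambda i:np.hypot(*(ce[i]-guess))); return ce[i],s[i]
E
python3 - <<'E'
from h import *
t,s=cap("top"),cap("side")
ht,a=dark(t,(347,235));hs,b=dark(s,(272,211)); print(ht,a,hs,b)
print("handle mid",tri(t,ht,s,hs), onz(t,ht,.092),onz(s,hs,.092))
# hub nut / wheel rim by bright pixels
for c,g,hw in((t,(352,211),45),(s,(306,227),60)):
    im=c["color"].astype(int); m=((im.min(2)>120)&(im.max(2)-im.min(2)<25)).astype(np.uint8)
    mm=np.zeros_like(m); y0,x0=g[1]-hw,g[0]-hw; mm[y0:g[1]+hw,x0:g[0]+hw]=m[y0:g[1]+hw,x0:g[0]+hw]
    n,l,st,ce=cv2.connectedComponentsWithStats(mm); i=1+st[1:,4].argmax()
    cs,_=cv2.findContours((l==i).astype(np.uint8),0,1); k=max(cs,key=cv2.contourArea)
    h=cv2.convexHull(k); e=cv2.fitEllipse(h); print(st[i],e)
    P=np.array([onz(c,p[0],.060) for p in h.astype(float)]); 
    A=np.c_[2*P[:,:2],np.ones(len(P))]; x=np.linalg.lstsq(A,(P[:,:2]**2).sum(1),rcond=None)[0]
    print("hub",x[:2],"R",np.sqrt(x[2]+x[:2]@x[:2]))
    v=c["color"][g[1]-100:g[1]+100,g[0]-130:g[0]+130,::-1].copy(); o=mm[g[1]-100:g[1]+100,g[0]-130:g[0]+130]
    cv2.imwrite(f"pics/c{hw}.png",cv2.resize(np.hstack([v,cv2.merge([o*255]*3)]),None,fx=1.5,fy=1.5))
E
python3 -c "
import cv2,numpy as np
cv2.imwrite('pics/cc.png',np.vstack([cv2.imread('pics/c45.png'),cv2.imread('pics/c60.png')]))"
```

```text
[347.1971831  235.28169014] [343 231   9  10  71] [278.82608696 210.83524027] [266 198  41  28 437]
handle mid (array([ 0.49899221, -0.09863306,  0.09142874]), np.float64(0.011925413034293796)) [ 0.49298081 -0.09933555  0.092     ] [ 0.50486866 -0.09779828  0.092     ]
[ 307  173   90   83 3499] ((348.7579345703125, 215.22596740722656), (73.36491394042969, 104.17279052734375), 58.65150833129883)
hub [ 0.54165321 -0.10918504] R 0.09843186055438068
[ 246  167  117  120 5111] ((300.581298828125, 228.7849884033203), (89.28008270263672, 150.77197265625), 141.6324005126953)
hub [ 0.52941864 -0.08718937] R 0.1407946343782775
```

View pics/cc.png

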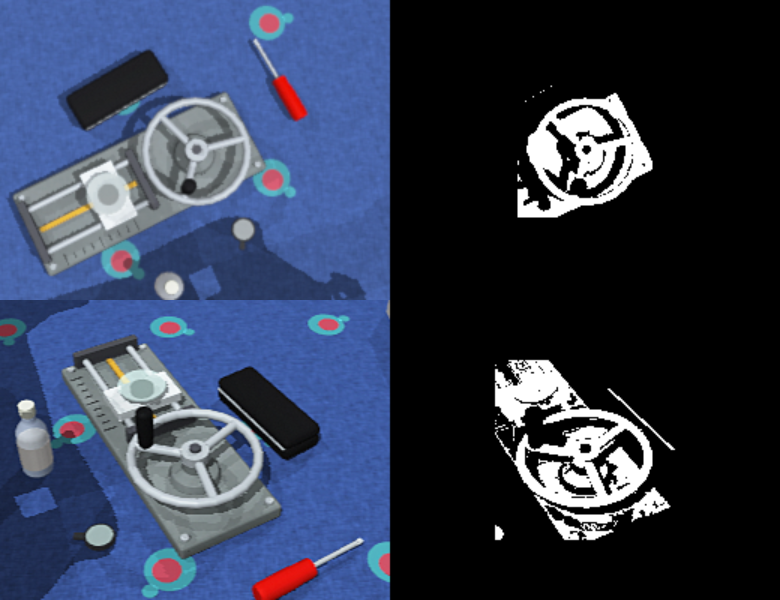

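The crops confirm the handle post and the steel rim, but the rim mask leaks onto the plate. I'll tighten the thresholds.

```bash
python3 - <<'E'
from h import *
t,s=cap("top"),cap("side")
for th in(25,35,60): print(th,*dark(t,(347,235),th=th),*dark(s,(272,211),th=th))
for c,g,hw in((t,(352,211),42),(s,(306,227),56)):
  for th in (160,180):
    im=c["color"].astype(int); m=(im.min(2)>th).astype(np.uint8)
    mm=np.zeros_like(m); mm[g[1]-hw:g[1]+hw,g[0]-hw:g[0]+hw]=m[g[1]-hw:g[1]+hw,g[0]-hw:g[0]+hw]
    ys,xs=np.nonzero(mm); P=np.array([onz(c,p,.058) for p in zip(xs.astype(float),ys)])[:,:2]
    x=np.array(onz(c,g,.064)[:2])
    for _ in range(15):
        r=np.hypot(*(P-x).T); Q=P[abs(r-.078)<.012]
        A=np.c_[2*Q,np.ones(len(Q))]; y=np.linalg.lstsq(A,(Q**2).sum(1),rcond=None)[0]; x=y[:2]
    print(th,"rim centre",x,"R",np.sqrt(y[2]+x@x),len(Q),"px",proj(c,[*x,.072]))
E
```

```text
Traceback (most recent call last):
  File "h.py", line 17, in dark
    i=min(k,key=lambda i:np.hypot(*(ce[i]-guess))); return ce[i],s[i]
ValueError: min() iterable argument is empty
```

```bash
python3 - <<'E'
from h import *
t,s=cap("top"),cap("side")
print(t["color"][228:246,338:358].max(2)); print(s["color"][196:228:2,258:296:2].max(2))
for c,g,hw in((t,(352,211),42),(s,(306,227),56)):
  for th in (160,180):
    im=c["color"].astype(int); m=(im.min(2)>th).astype(np.uint8)
    mm=np.zeros_like(m); mm[g[1]-hw:g[1]+hw,g[0]-hw:g[0]+hw]=m[g[1]-hw:g[1]+hw,g[0]-hw:g[0]+hw]
    ys,xs=np.nonzero(mm); P=np.array([onz(c,p,.058) for p in zip(xs.astype(float),ys)])[:,:2]
    x=np.array(onz(c,g,.064)[:2])
    for _ in range(15):
        r=np.hypot(*(P-x).T); Q=P[abs(r-.078)<.012]
        A=np.c_[2*Q,np.ones(len(Q))]; y=np.linalg.lstsq(A,(Q**2).sum(1),rcond=None)[0]; x=y[:2]
    print(th,"rim centre",x,"R",np.sqrt(y[2]+x@x),len(Q),"px",proj(c,[*x,.072]))
E
```

```text
[[ 91  91  97 150 161 161 151 137 145 185 205 215 192 130 129 146 149 151
  149 151]
 [ 93  91  98 151 162 162 152 124 146 179 200 197 183 154 143 150 153 154
  153 154]
 [ 92  93 107 153 162 163 145  91  69  65  68  75 117 139 151 160 163 164
  165 164]
 [ 92  98 140 161 163 155 104  48  28  25  24  27  42  73 144 162 165 164
  164 164]
 [ 89  96 141 159 163 127  63  30  31  33  32  32  29  36  93 153 164 163
  163 163]
 [ 81  95 132 149 153  91  38  32  35  35  36  35  33  28  57 152 167 164
  163 164]
 [ 85 127 138 139 121  60  26  34  36  37  36  37  38  30  52 146 166 166
  164 163]
 [ 85 130 137 134  81  32  24  30  36  39  39  38  40  33  47 127 161 165
  159 158]
 [ 83 129 137 137  77  28  23  29  36  39  41  40  39  32  61 142 157 155
  121 108]
 [ 92 129 139 136  81  29  18  25  31  36  37  37  34  41  80  99 100 101
   95  92]
 [125 131 131 130  90  37  14  19  24  29  28  29  32  62  89  95  93  93
   94  93]
 [148 119  99  88  77  46  28  19  17  18  22  32  52  87  95  95  93  95
   95  95]
 [198 182 154 125 108 102  98  82  59  39  43  63  88  95  97  93  92  94
   95 
[... 1420 characters left out ...]
 232  51  13  15  15  12  52  63  60  76  73  75  75  48
  145]
 [126 117 167 219 239  52  14  17  17   6  51  62  66  67  83  77  75 122
  141]
 [127 121 195 219 189 198   0   9   4  20 230 213 213 207 187 117  61 138
  141]
 [125 115 214 202 128 168 209  71 208 216 217 224 235 234 224 214 211 222
  223]]
160 rim centre [ 0.55240613 -0.1153913 ] R 0.07787183745893231 844 px [353.38092245 210.17562067]
180 rim centre [ 0.55238987 -0.11563595] R 0.07784672847509973 637 px [353.48899941 210.18379352]
160 rim centre [ 0.55196123 -0.11265784] R 0.07800648941953701 1080 px [305.03207255 223.89135032]
180 rim centre [ 0.55188868 -0.11196375] R 0.07811420392713316 883 px [304.9807902  223.62560504]
```

```bash
cat >> h.py <<'E'
HUB=np.array([.552,-.1138])
def handle(gt=None,gs=None,p=None,th=(50,28)):
    t,s=cap("top"),cap("side")
    if p is not None: gt,gs=proj(t,[*p,.095]),proj(s,[*p,.092])
    ht,a=dark(t,gt,th=th[0]); hs,b=dark(s,gs,th=th[1]); P,e=tri(t,ht,s,hs)
    v=P[:2]-HUB; print("px",ht.round(1),a,hs.round(1),b,"P",P.round(4),"gap",round(e,4),"r",round(np.hypot(*v),4),"ang",round(np.degrees(np.arctan2(v[1],v[0])),1)); return P
E
python3 - <<'E'
from h import *
handle((347,235),(272,211))
E
```

```text
px [347.2 235.3] [343 231  10  10  74] [272.4 211.5] [266 198  13  28 267] P [ 0.4931 -0.0993  0.0921] gap 0.0002 r 0.0607 ang 166.1
```

```bash
cat >> h.py <<'E'
from scipy.spatial.transform import Rotation as R
def rows(pts):
    s=readout.state(); M=R.from_quat(np.roll(s["eef_rot"],-1)).as_matrix(); p0=s["tcp_pos"]
    print("tcp",p0.round(4),"t",round(s["clock"],2)); print(np.round((np.array(pts)-p0)@M/.15,3).tolist())
def circ(a,z,r=.062):
    a=np.radians(a); return [HUB[0]+r*np.cos(a),HUB[1]+r*np.sin(a),z]
E
python3 - <<'E'
from h import *
rows([circ(206,.404)])
E
```

```text
tcp [ 0.2306 -0.4716  0.4047] t 0.5
[[2.559, -1.202, 0.005]]
```

```bash
A='-m crank'
python3 -m crank '[{"slide":[0.3,-0.15,0],"yaw":0},{"slide":[0.6,-0.3,0],"yaw":0},{"slide":[0.9,-0.45,0],"yaw":0},{"slide":[1,-0.5,0],"yaw":0},{"slide":[1,-0.5,0],"yaw":0}]' 0
python3 -m crank '[{"slide":[0.3,-0.15,0],"yaw":0},{"slide":[0.6,-0.3,0],"yaw":0},{"slide":[0.9,-0.45,0],"yaw":0},{"slide":[1,-0.5,0],"yaw":0},{"slide":[1,-0.5,0],"yaw":0}]'
python3 -m crank '[{"slide":[0.28,-0.1,0],"yaw":0},{"slide":[0.56,-0.2,0],"yaw":0},{"slide":[0.56,-0.2,0],"yaw":0},{"slide":[0.56,-0.2,0],"yaw":0}]'
python3 -c "
from h import *
rows([circ(206,.404),circ(206,.29),circ(206,.262)]);print(readout.state()['finger_gap'],readout.state()['ft_force'])"
```

```text
clock: 1.12
tcp_pos: [0.3327, -0.3381, 0.4049]
eef_rot: [0.0, 0.974, 0.226, -0.0]
ft_force: [-0.1, -0.2, -0.1]
finger_gap: 0.0001
finger_force: 0.0
clock: 1.75
tcp_pos: [0.4343, -0.2057, 0.4045]
eef_rot: [0.0, 0.974, 0.226, -0.0]
ft_force: [-0.5, -0.0, 0.3]
finger_gap: 0.0001
finger_force: 0.0
clock: 2.25
tcp_pos: [0.496, -0.1428, 0.4045]
eef_rot: [0.0, 0.974, 0.225, -0.0]
ft_force: [-0.1, 0.1, 0.1]
finger_gap: 0.0002
finger_force: 0.0
tcp [ 0.496  -0.1428  0.4045] t 2.25
[[0.007, -0.01, 0.004], [0.008, -0.01, 0.764], [0.008, -0.011, 0.95]]
0.00019349705007397014 [-0.06957207  0.05762776  0.07427871]
```

```bash
python3 -m crank '[{"slide":[0,-0.01,0.25],"yaw":0},{"slide":[0,-0.01,0.5],"yaw":0},{"slide":[0,-0.01,0.7],"yaw":0},{"slide":[0,-0.01,0.85],"yaw":0},{"slide":[0,-0.01,0.95],"yaw":0},{"slide":[0,-0.01,0.95],"yaw":0}]'
python3 - <<'E'
from h import *
cv2.imwrite("pics/s1.png",capture("side")["color"][100:300,150:450,::-1].repeat(2,0).repeat(2,1))
rows([circ(206-a,.262) for a in range(0,81,10)])
E
```

```text
clock: 3.0
tcp_pos: [0.4953, -0.1407, 0.2615]
eef_rot: [-0.0, 0.974, 0.225, -0.001]
ft_force: [-0.5, -0.6, -0.2]
finger_gap: 0.0002
finger_force: 0.0
tcp [ 0.4957 -0.1406  0.2626] t 3.05
[[0.002, 0.004, 0.004], [0.008, -0.068, 0.004], [0.027, -0.137, 0.004], [0.058, -0.203, 0.004], [0.099, -0.262, 0.004], [0.15, -0.313, 0.004], [0.209, -0.354, 0.004], [0.274, -0.384, 0.004], [0.344, -0.403, 0.004]]
```

View pics/s1.png

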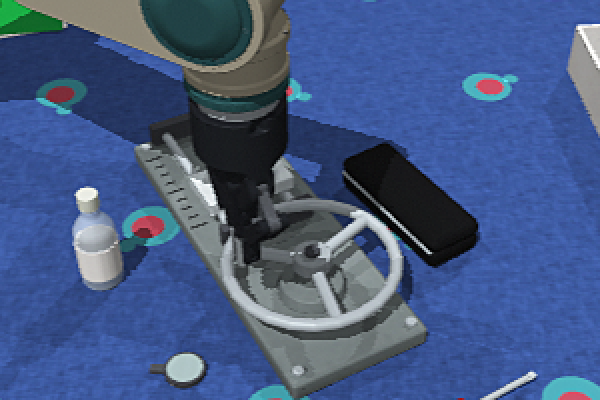

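The closed fingertips stand just behind the handle, around crop (240,255) next to the post at about (244,222). They clear the rim. I'll start pushing.

```bash
python3 -m crank '[{"slide":[0.01,-0.07,0],"yaw":0},{"slide":[0.03,-0.14,0],"yaw":0},{"slide":[0.06,-0.2,0],"yaw":0},{"slide":[0.1,-0.26,0],"yaw":0},{"slide":[0.15,-0.31,0],"yaw":0},{"slide":[0.21,-0.35,0],"yaw":0},{"slide":[0.275,-0.385,0],"yaw":0},{"slide":[0.345,-0.405,0],"yaw":0}]'
python3 - <<'E'
from h import *
t=capture("top")["color"][120:300,250:450,::-1];s=capture("side")["color"][120:300,200:400,::-1]
cv2.imwrite("pics/s2.png",cv2.resize(np.hstack([t,s]),None,fx=2,fy=2))
rows([circ(126-a,.262) for a in range(0,81,10)])
E
```

```text
clock: 4.05
tcp_pos: [0.5161, -0.0619, 0.262]
eef_rot: [-0.0, 0.974, 0.226, -0.0]
ft_force: [-2.8, -1.5, 1.9]
finger_gap: 0.0003
finger_force: 1.5
tcp [ 0.5165 -0.0617  0.262 ] t 4.15
[[-0.011, 0.009, -0.0], [0.061, 0.003, -0.0], [0.133, 0.009, 0.0], [0.202, 0.028, 0.0], [0.267, 0.058, 0.0], [0.326, 0.1, 0.0], [0.377, 0.151, 0.0], [0.418, 0.21, 0.0], [0.449, 0.275, 0.0]]
```

View pics/s2.png

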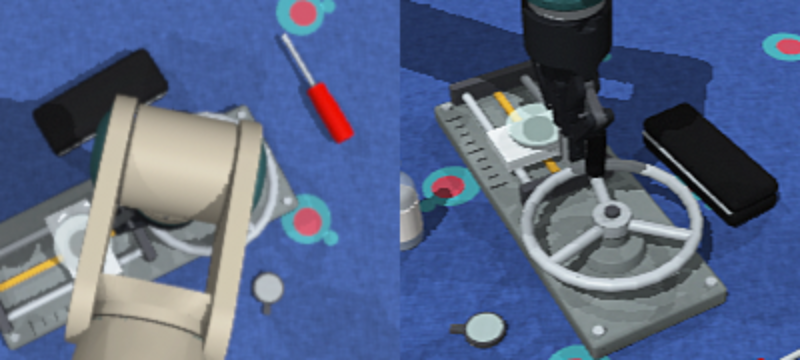

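The handle has moved with the fingers: in the side half it is now at about (597,150). Contact is about 3 N and the case is undisturbed. Next I'll work out the remaining arcs.

```bash
python3 -m crank '[{"slide":[0.07,-0.005,0],"yaw":0},{"slide":[0.145,0,0],"yaw":0},{"slide":[0.215,0.02,0],"yaw":0},{"slide":[0.28,0.05,0],"yaw":0},{"slide":[0.335,0.09,0],"yaw":0},{"slide":[0.39,0.14,0],"yaw":0},{"slide":[0.43,0.2,0],"yaw":0},{"slide":[0.46,0.265,0],"yaw":0}]'
python3 - <<'E'
from h import *
for a0 in(46,-34,-114): rows([circ(a0-a,.262) for a in range(0,81,10)])
E
```

```text
clock: 5.15
tcp_pos: [0.5958, -0.0683, 0.2621]
eef_rot: [-0.0, 0.974, 0.226, 0.0]
ft_force: [-1.0, 2.3, -1.1]
finger_gap: 0.0
finger_force: 1.4
tcp [ 0.5958 -0.0683  0.2621] t 5.15
[[-0.007, 0.003, 0.001], [0.011, 0.073, 0.001], [0.018, 0.145, 0.001], [0.011, 0.217, 0.001], [-0.008, 0.286, 0.001], [-0.038, 0.351, 0.001], [-0.079, 0.41, 0.001], [-0.13, 0.461, 0.001], [-0.19, 0.502, 0.001]]
tcp [ 0.5958 -0.0683  0.2621] t 5.15
[[-0.19, 0.502, 0.001], [-0.255, 0.533, 0.001], [-0.324, 0.551, 0.001], [-0.396, 0.558, 0.001], [-0.468, 0.551, 0.0], [-0.538, 0.532, 0.0], [-0.603, 0.502, 0.0], [-0.662, 0.461, 0.0], [-0.713, 0.41, 0.0]]
tcp [ 0.5958 -0.0683  0.2621] t 5.15
[[-0.713, 0.41, 0.0], [-0.754, 0.35, 0.0], [-0.784, 0.285, 0.0], [-0.803, 0.216, 0.0], [-0.809, 0.144, 0.0], [-0.803, 0.072, 0.0], [-0.784, 0.002, 0.0], [-0.753, -0.063, 0.0], [-0.712, -0.122, 0.0]]
```

```bash
python3 -m crank '[{"slide":[0.02,0.07,0],"yaw":0},{"slide":[0.025,0.14,0],"yaw":0},{"slide":[0.02,0.215,0],"yaw":0},{"slide":[0,0.285,0],"yaw":0},{"slide":[-0.03,0.35,0],"yaw":0},{"slide":[-0.07,0.405,0],"yaw":0},{"slide":[-0.125,0.46,0],"yaw":0},{"slide":[-0.185,0.5,0],"yaw":0}]'
python3 - <<'E'
from h import *
s=capture("side")["color"][100:300,200:450,::-1]
cv2.imwrite("pics/s3.png",cv2.resize(s,None,fx=2,fy=2))
rows([circ(-34-a,.262) for a in range(0,81,10)])
E
```

```text
clock: 6.15
tcp_pos: [0.6029, -0.1483, 0.2625]
eef_rot: [0.0, 0.974, 0.225, 0.0]
ft_force: [2.4, 2.1, -1.1]
finger_gap: 0.0003
finger_force: 1.3
tcp [ 0.6023 -0.1495  0.2624] t 6.2
[[0.01, -0.003, 0.003], [-0.056, 0.028, 0.003], [-0.125, 0.046, 0.003], [-0.197, 0.053, 0.003], [-0.269, 0.046, 0.003], [-0.338, 0.028, 0.003], [-0.404, -0.003, 0.003], [-0.463, -0.044, 0.003], [-0.514, -0.095, 0.003]]
```

View pics/s3.png

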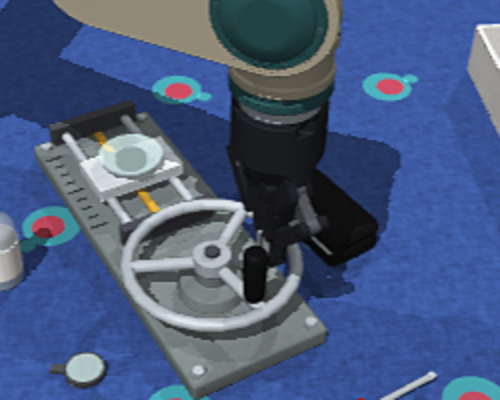

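The handle is at crop (255,275), ahead of the fingers in the clockwise direction. I'll continue.

```bash
python3 -m crank '[{"slide":[-0.065,0.03,0],"yaw":0},{"slide":[-0.135,0.05,0],"yaw":0},{"slide":[-0.205,0.055,0],"yaw":0},{"slide":[-0.28,0.05,0],"yaw":0},{"slide":[-0.35,0.03,0],"yaw":0},{"slide":[-0.415,0,0],"yaw":0},{"slide":[-0.47,-0.04,0],"yaw":0},{"slide":[-0.525,-0.09,0],"yaw":0}]'
python3 -m crank '[{"slide":[-0.04,-0.06,0],"yaw":0},{"slide":[-0.07,-0.125,0],"yaw":0},{"slide":[-0.09,-0.195,0],"yaw":0},{"slide":[-0.095,-0.265,0],"yaw":0},{"slide":[-0.095,-0.265,0],"yaw":0}]'
python3 - <<'E'
from h import *
t=capture("top")["color"][120:300,250:450,::-1];s=capture("side")["color"][120:300,200:400,::-1]
cv2.imwrite("pics/s4.png",cv2.resize(np.hstack([t,s]),None,fx=2,fy=2))
rows([circ(-a,.262) for a in (154,157,160,163,166,169,172,175)])
E
```

```text
clock: 7.2
tcp_pos: [0.5258, -0.1699, 0.2623]
eef_rot: [0.0, 0.974, 0.225, 0.0]
ft_force: [2.3, -0.6, 0.5]
finger_gap: 0.0003
finger_force: 1.4
clock: 7.82
tcp_pos: [0.4958, -0.1396, 0.2619]
eef_rot: [-0.001, 0.974, 0.226, -0.001]
ft_force: [-0.9, 0.5, -0.3]
finger_gap: 0.0001
finger_force: 0.0
tcp [ 0.4961 -0.1402  0.2619] t 7.92
[[-0.001, 0.005, -0.001], [-0.001, -0.017, -0.001], [0.001, -0.038, -0.001], [0.004, -0.06, -0.001], [0.008, -0.081, -0.001], [0.013, -0.102, -0.001], [0.019, -0.123, -0.001], [0.026, -0.143, -0.001]]
```

View pics/s4.png

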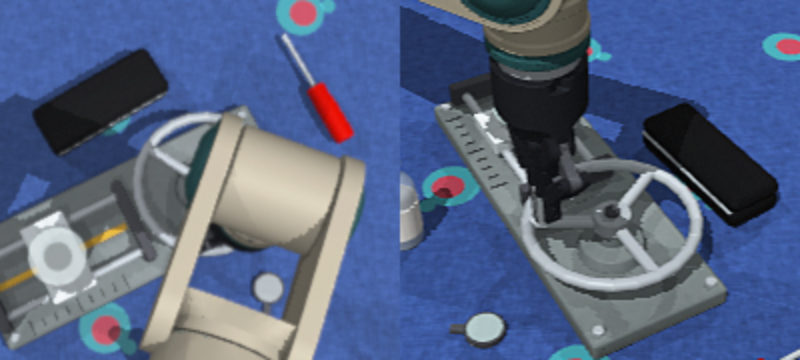

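The wheel has nearly completed the turn, with the fingers beside the handle at (548,205) in the side half. I'll back off, rise clear and measure the handle angle against the start.

```bash
python3 -m crank '[{"slide":[0,0.06,0],"yaw":0},{"slide":[0,0.06,-0.25],"yaw":0},{"slide":[0,0.06,-0.6],"yaw":0},{"slide":[0,0.06,-0.9],"yaw":0},{"slide":[-0.3,0.3,-0.95],"yaw":0},{"slide":[-0.6,0.6,-0.95],"yaw":0},{"slide":[-0.9,0.9,-0.95],"yaw":0},{"slide":[-1,1,-0.95],"yaw":0}]'
python3 -m crank '[{"slide":[-0.2,0.3,0],"yaw":0},{"slide":[-0.4,0.6,0],"yaw":0},{"slide":[-0.5,0.7,0],"yaw":0},{"slide":[-0.5,0.7,0],"yaw":0}]'
python3 - <<'E'
from h import *
handle(p=circ(166+20,0)[:2])
E
```

```text
clock: 8.93
tcp_pos: [0.4259, -0.3446, 0.4043]
eef_rot: [-0.0, 0.975, 0.224, -0.0]
ft_force: [0.9, 0.2, -0.4]
finger_gap: -0.0003
finger_force: 0.0
clock: 9.43
tcp_pos: [0.4055, -0.4696, 0.404]
eef_rot: [-0.001, 0.974, 0.224, -0.0]
ft_force: [0.9, 0.8, -0.1]
finger_gap: -0.0
finger_force: 0.0
px [353.9 236.1] [349 231  11  11  87] [270.9 216.7] [264 204  14  28 284] P [ 0.491  -0.114   0.0932] gap 0.0003 r 0.061 ang -179.9
```

The handle stands 14° short. I'll go back and push the rest slowly.

```bash
python3 -m crank '[{"slide":[0.3,-0.3,0],"yaw":0},{"slide":[0.6,-0.6,0],"yaw":0},{"slide":[0.9,-0.9,0],"yaw":0},{"slide":[1,-1,0],"yaw":0},{"slide":[1,-1,0],"yaw":0}]'
python3 -m crank '[{"slide":[0.25,-0.3,0],"yaw":0},{"slide":[0.5,-0.6,0],"yaw":0},{"slide":[0.5,-0.6,0],"yaw":0},{"slide":[0.5,-0.6,0],"yaw":0}]'
python3 - <<'E'
from h import *
rows([circ(-144,z) for z in(.404,.262)]+[circ(-a,.262) for a in (150,154,158,162,165,167,168)])
E
```

```text
clock: 10.15
tcp_pos: [0.4756, -0.2649, 0.4055]
eef_rot: [0.0, 0.974, 0.228, 0.001]
ft_force: [-0.5, -0.9, 0.0]
finger_gap: 0.0002
finger_force: 0.0
clock: 10.65
tcp_pos: [0.5026, -0.1544, 0.4049]
eef_rot: [0.0, 0.974, 0.226, 0.0]
ft_force: [-0.8, 0.4, 0.7]
finger_gap: -0.0005
finger_force: 0.0
tcp [ 0.5026 -0.1544  0.4049] t 10.65
[[0.008, -0.027, 0.006], [0.008, -0.028, 0.953], [0.003, -0.071, 0.952], [0.002, -0.1, 0.952], [0.003, -0.129, 0.952], [0.006, -0.157, 0.952], [0.009, -0.179, 0.952], [0.012, -0.193, 0.952], [0.014, -0.2, 0.952]]
```

```bash
python3 -m crank '[{"slide":[0,-0.02,0.3],"yaw":0},{"slide":[0,-0.02,0.6],"yaw":0},{"slide":[0,-0.02,0.85],"yaw":0},{"slide":[0,-0.02,0.95],"yaw":0},{"slide":[0,-0.02,0.95],"yaw":0}]'
python3 - <<'E'
from h import *
rows([circ(-a,.262) for a in (150,154,158,162,165,167,168)])
E
```

```text
clock: 11.28
tcp_pos: [0.5013, -0.1522, 0.262]
eef_rot: [-0.0, 0.974, 0.225, -0.0]
ft_force: [-0.2, -0.6, 0.6]
finger_gap: -0.0003
finger_force: 0.0
tcp [ 0.5013 -0.1522  0.262 ] t 11.28
[[0.004, -0.053, -0.0], [0.003, -0.082, -0.0], [0.004, -0.111, 0.0], [0.007, -0.14, 0.0], [0.01, -0.161, 0.0], [0.013, -0.175, 0.0], [0.015, -0.182, 0.0]]
```

```bash
python3 -m crank '[{"slide":[0,-0.05,0],"yaw":0},{"slide":[0,-0.08,0],"yaw":0},{"slide":[0,-0.11,0],"yaw":0},{"slide":[0.005,-0.14,0],"yaw":0},{"slide":[0.01,-0.16,0],"yaw":0},{"slide":[0.015,-0.175,0],"yaw":0},{"slide":[0.015,-0.18,0],"yaw":0},{"slide":[0.015,-0.18,0],"yaw":0}]'
python3 -m crank '[{"slide":[0,0.06,0],"yaw":0},{"slide":[0,0.06,-0.25],"yaw":0},{"slide":[0,0.06,-0.6],"yaw":0},{"slide":[0,0.06,-0.9],"yaw":0},{"slide":[-0.3,0.3,-0.95],"yaw":0},{"slide":[-0.6,0.6,-0.95],"yaw":0},{"slide":[-0.9,0.9,-0.95],"yaw":0},{"slide":[-1,1,-0.95],"yaw":0}]'
python3 -m crank '[{"slide":[-0.2,0.3,0],"yaw":0},{"slide":[-0.4,0.6,0],"yaw":0},{"slide":[-0.5,0.7,0],"yaw":0},{"slide":[-0.5,0.7,0],"yaw":0}]'
python3 - <<'E'
from h import *
handle(p=circ(168,0)[:2])
handle(p=circ(168,0)[:2])
cv2.imwrite("pics/end.png",capture("top")["color"][:,:,::-1])
E
```

```text
clock: 12.28
tcp_pos: [0.4916, -0.1261, 0.262]
eef_rot: [-0.0, 0.974, 0.225, -0.0]
ft_force: [0.7, -0.8, 1.2]
finger_gap: 0.0
finger_force: 0.7
clock: 13.28
tcp_pos: [0.4213, -0.3298, 0.4041]
eef_rot: [-0.0, 0.975, 0.224, -0.0]
ft_force: [1.2, 0.3, -0.4]
finger_gap: -0.0002
finger_force: 0.0
clock: 13.78
tcp_pos: [0.401, -0.4551, 0.4038]
eef_rot: [-0.001, 0.974, 0.225, -0.0]
ft_force: [0.2, 0.6, -0.8]
finger_gap: -0.0003
finger_force: 0.0
px [347.8 235.2] [343 230  10  11  83] [272.1 211.7] [266 199  13  27 276] P [ 0.4929 -0.1006  0.0928] gap 0.0002 r 0.0606 ang 167.4
px [347.8 235.2] [343 230  10  11  83] [272.  211.7] [266 199  13  27 272] P [ 0.4928 -0.1006  0.0929] gap 0.0004 r 0.0607 ang 167.4
```

View pics/end.png

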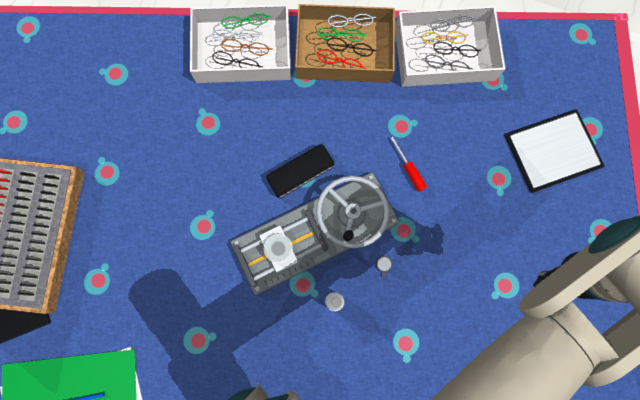

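The handle is back at (348,235), within about 1.3° of its start. The carriage has moved about 17 px along the rails, the loose things look where they were, and the hand is clear.

```bash
python3 -c "
from plant import arm; print(arm.sign_off())"
```

```text
the job is handed in; nothing more can be done
None
```

I pushed the wheel one full clockwise turn with the closed fingertips and handed the job in at about 14 s: the handle stopped about 1.3° short of its start by the cameras, the loose things look where they were, and the hand is clear.

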